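Look into a used catalytic converter with the torch

ROBOT

A 7-joint arm with a two-finger parallel gripper is mounted at the origin on the work surface. World frame = base frame: x ahead of the robot, y to its left, z up, the work surface at z = 0. Lengths are in mm, angles in rad, forces in N, time in s.
With the tool pointing down it reaches from about 425 to 875 mm from the base axis. Payload 4.7 kg.
Tool frame: the origin (TCP) lies between the finger pads; the fingertips stand 22 mm ahead of it and the grasp point (between the pads) lies 3 mm ahead of it; z points along the fingers, y is the line along which they close (so a half turn about z gives the same grasp; the last joint's range is limited). The gripper opens to 87 mm and grips with 3 to 60 N. Pads are 19 mm wide; open, the fingers measure 117 mm over their backs; the gripper's body (75 mm by 190 mm) begins 51 mm behind the grasp point.
Start: joints at [1.141, 0.321, -0.07, 1.45, 0.023, 1.371, -0.057], TCP at [279.077, -587.062, 217.287] pointing down, gripper open.
Joint ranges: [-2.86, 2.86], [-0.3, 2.09], [-1.38, 1.24], [0.06, 2.45], [-1.56, 4.7], [0.09, 2.05], [-2.69, 2.69]. Speed limits (rad/s): [2.57, 2.57, 3.14, 3.14, 3.14, 3.14, 3.14].

INTERFACE

Orientations are given as a unit quaternion [w, x, y, z].
In Python, from rig import get_obs, camera, camera_params, job_done gives the robot as it stands.
- The arm moves only by the shell command python3 -m crank 'ROWS'. ROWS is text: rows parted by semicolons, each of 5 numbers parted by spaces: the shift along the world's x, y, z in mm, then the turn about the world's z in degrees, then the finger opening in mm, from 0 to 87. In form: tx ty tz spin grip; .... A call has 1 to 20 rows; each row is the pose to reach, as a shift and turn from the pose commanded when the call began; what a row does not reach only later rows make up. A row lasts 1/10 s, in which the tool goes at most 50 mm and 8.59 degrees, less where a joint would pass 70% of its speed; a pose out of reach is approached as far as the arm can. A call with a gripper value outside its range is refused whole. The fingers move at their own pace and stop on an object; the grip force is fixed at half the most. Time passes only in rows, so rows that repeat a pose let the fingers close. It gives the time, the measured TCP pose, the force, the opening and the grip force at its end, in the units of the state.
- get_obs(): the state, without advancing time (a new reading comes with each control period).
- camera(name): name is "scene" or "top" or "wrist"; returns the picture (400x640x3 uint8, red, green, blue); there is no depth.
- camera_params(name): a dict with "mtx" (3x3 intrinsics, pixels), "k1" (the pictures are not rectified: a ray, as slopes to the right and down, at radius r is drawn at 1 + k1 r^2 times it, then the intrinsics apply), "R" (3x3) and "t" (3): a world point X has camera coordinates R X + t. Camera axes: x right, y down, z forward; pixel columns grow to the right and rows downward; lengths in mm; the calibration is good to about 2 mm. A picture is of the moment at which its call begins: read the wrist's pose just before it. camera_params takes no time and is no camera call; for the wrist camera it gives the pose at the moment of the call.
- job_done(): hands the job in; it is judged then, once.
The state is a dict: "clock": time; "q": joint angles; "joint_vel": joint speeds; "tau": joint torques, N m; "position": TCP position; "tcp_rot": TCP orientation; "ft_force": force on the tool from outside, world axes, zero at the start; "wrist_torque": the same for the moment, N m; "finger_gap": finger opening in mm; "grip_force": force on a finger pad.
Only numpy, scipy, OpenCV 4.12 (cv2) and the standard library are available. Lean on these libraries where they do the work, as an engineer would, in place of code of your own. Each camera call takes 0.05 s, during which the arm holds its last target. There are 200 camera calls.

TASK

The torch stands head down in its charging dock with its tail cap backed off, so that it cannot come on: screw the tail cap fully home (clockwise from above) while the dock still holds the torch, then draw the torch up out of the dock. Turn it to shine straight down the slanting inlet of the catalytic converter, lens centred on the mouth and about 60 mm off it, touching nothing with it, and finish holding it there, still and in the gripper, so that the honeycomb can be inspected. Leave the other things on the counter where they are.

Things in the scene. Friction and masses are not known exactly. Their poses are not given: they have to be found in the camera images.
- torch: bare aluminium hand torch, 137 mm long, about 0.18 kg, loose, head down in the dock. Origin: centre of the lens face; z axis runs from lens to tail (up at the start), the beam leaves along -z. Hexagonal head 34 mm across flats, z 0 to 34 mm; cone to z 46; round tube 24 mm in diameter to z 105; round tail cap 28 mm in diameter, z 105 to 137 mm
- tail_cap (a joint): the torch's ribbed round tail cap (28 mm diameter, 32 mm long), captive: rad, 1.5 = screwed fully home against its stop, lower = backed off (0 to 0.4 at the start). Grows as the cap turns clockwise seen from the tail (from above as the torch stands). Turns against 0.06 N m, stays where left, does not move lengthways; pulling on it draws the whole torch
- lens (a point): centre of the torch's lens face (same point as the torch's origin)
- tail (a point): centre of the tail cap's end face, 137 mm from the lens
- dock: grey charging dock fixed to the counter, base 115 x 85 x 12 mm, with a hexagonal well that takes the torch's head with 1.2 mm play, so it cannot turn. Origin on the counter below the well's centre, z up. Well floor 12 mm, rim 51 mm above the counter; black housing 46 mm high on the +x side. The lens rests on the well's floor, so the cap stands 117 to 149 mm above the counter
- inlet: open inlet mouth of the catalytic converter: bore 58 mm in diameter in a rusty three-bolt flange 90 mm across (118 over the ears), 10 mm thick. Origin: centre of the mouth in the flange face, 170 mm above the counter; z axis points straight out of the mouth, up and towards the robot, 35 degrees from vertical; y axis level. The honeycomb is 53 mm down the bore
- converter: the whole converter: stainless can 110 mm in diameter running down from the inlet away from the robot along the inlet's -z, in a timber saddle, fixed to the counter. Origin on the counter, 170 mm in front of the point below the mouth; its x axis points level from the mouth's side to the outlet, z up
- jar: bystander: glass jar, 66 mm diameter, 85 mm high, origin at the centre of its underside
- tin: bystander: tin can, 68 mm diameter, 95 mm high, origin at the centre of its underside
- oil_bottle: bystander: black oil bottle, 68 mm diameter, 170 mm high, origin at the centre of its underside
- carton: bystander: parts carton, 120 x 80 x 70 mm, origin at the centre of its underside
There are look-alikes about, which are no part of the job. Of the things that look like the torch, the larger one is meant. Leave any yellow look-alike of the dock alone.

How it is judged (in metres and radians):
On the way, in this order (a step that is already met when the one before it is completed fails the run):
1. the tail cap is screwed home while the torch stands in its dock (value of joint tail_cap above 1.35 rad and z of lens in the frame of dock below 0.03 m and horizontal distance between lens and dock below 0.01 m), for 0.1 s.
2. the torch is drawn clear of the dock in the gripper (z of lens in the frame of dock above 0.06 m and contact force between the fingers and torch above 1.5 N), for 0.1 s.
At the end, for the whole second after the job is handed in: tail cap within 0.15 rad of home; torch held still in the gripper (under 30 mm/s, 0.15 rad/s), clear of dock and converter; lens 20 to 120 mm out from the inlet mouth and within 22 mm of its axis both ways; beam down the inlet within 0.22 rad (value of joint tail_cap above 1.35 rad and z of lens in the frame of inlet between 0.02 and 0.12 m and x of lens in the frame of inlet between -0.022 and 0.022 m and y of lens in the frame of inlet between -0.022 and 0.022 m and angle between the z axis of torch and the z axis of inlet, either way round below 0.22 rad and z of tail in the frame of inlet above 0.14 m and contact force between the fingers and torch above 1.5 N and contact force between torch and converter below 0.3 N and contact force between torch and dock below 0.3 N and linear speed of torch below 0.03 m/s and angular speed of torch below 0.15 rad/s); the arm keeps its last pose, push and grip.
It fails at once if the torch is knocked hard against the converter (contact force between torch and converter above 5 N).
It fails at once if the jar is disturbed (distance of jar from where it was at the start of the episode above 0.03 m).
It fails at once if the tin is disturbed (distance of tin from where it was at the start of the episode above 0.03 m).
It fails at once if the oil bottle is disturbed (distance of oil_bottle from where it was at the start of the episode above 0.03 m).
It fails at once if the carton is disturbed (distance of carton from where it was at the start of the episode above 0.03 m).
It also fails if it takes over 38 s, if anything falls off the work surface, if the arm or the gripper's body presses on something with over 40 N, if the wrist force passes 120 N, or if a joint passes its speed limit or range.

## Working session

There is one attempt and no reset: what is moved stays moved. The work goes in short steps, Python scripts to look and compute and a shell command to move; the robot and the scene stay as the last step left them, time stands still between calls to the robot, and variables do not carry over. Pictures are saved under pics/ and viewed, at most 10 in all, crops included, and the job is handed in when it is done.

```bash
ls; mkdir -p pics; cat > h.py <<'E'
import numpy as np, cv2
from rig import get_obs, camera, camera_params, job_done
def ray(P,uv):
    uv=np.atleast_2d(np.float64(uv)); K=np.array(P["mtx"]); R=np.array(P["R"]); t=np.array(P["t"])
    d=np.linalg.solve(K,np.c_[uv,np.ones(len(uv))].T).T[:,:2]; s=d.copy()
    for _ in range(20): s=d/(1+P["k1"]*(s**2).sum(1,keepdims=True))
    v=np.c_[s,np.ones(len(s))]@R
    return -R.T@t, v/np.linalg.norm(v,axis=1,keepdims=True)
def onz(P,uv,z):
    c,v=ray(P,uv); return c+v*((z-c[2])/v[:,2:])
def proj(P,X):
    X=np.atleast_2d(np.float64(X))@np.array(P["R"]).T+np.array(P["t"]); s=X[:,:2]/X[:,2:]
    s=s*(1+P["k1"]*(s**2).sum(1,keepdims=True)); K=np.array(P["mtx"])
    return s@K[:2,:2].T+K[:2,2]
def tri(*obs):
    A=np.zeros((3,3));b=np.zeros(3)
    for P,uv in obs:
        c,v=ray(P,uv); M=np.eye(3)-np.outer(v[0],v[0]); A+=M;b+=M@c
    X=np.linalg.solve(A,b); return X
def snap(n,f):
    P=camera_params(n); I=camera(n); cv2.imwrite(f"pics/{f}.png",I[:,:,::-1]); return P,I
E
python3 - <<'E'
from h import *
import pickle
d={n:snap(n,n+"0") for n in("scene","top")}
pickle.dump(d,open("v0.pkl","wb"))
for n in d: print(n,d[n][0]["mtx"],d[n][0]["k1"],-np.array(d[n][0]["R"]).T@d[n][0]["t"])
o=get_obs(); print(o)
I=np.vstack([d["scene"][1],d["top"][1]])
E
```

```text
pics
scene [[459.51416313   0.         323.51993395]
 [  0.         459.51416313 198.42659175]
 [  0.           0.           1.        ]] 0.03505831527305671 [1289.38345228  554.80401139 1018.31270342]
top [[504.42474128   0.         326.37674131]
 [  0.         504.42474128 201.42280177]
 [  0.           0.           1.        ]] -0.12539494339640922 [ 362.1159551   -27.5656987  1505.61709149]
{'clock': 0.1, 'q': array([ 1.14107715,  0.32174563, -0.07009219,  1.45156529,  0.02263072,
        1.37082376, -0.05686979]), 'joint_vel': array([-0.00236412, -0.0011123 , -0.00081477, -0.0032441 ,  0.00070507,
       -0.0003738 ,  0.00027974]), 'tau': array([ 3.20358959e-04, -4.92573595e+01, -4.05710209e-01, -3.13396561e+01,
       -6.41827332e-02,  3.95120785e-02,  8.43223279e-05]), 'position': array([ 278.83067045, -586.58185411,  216.2669167 ]), 'tcp_rot': array([-8.40428353e-04,  9.75470691e-01,  2.20127600e-01, -2.52711775e-04]), 'ft_force': array([-0.24502813, -0.15093885, -0.5586855 ]), 'wrist_torque': array([ 0.02602594, -0.00336661,  0.01740009]), 'grip_force': 0.0, 'finger_gap': 86.9537133446149}
```

View pics/scene0.png

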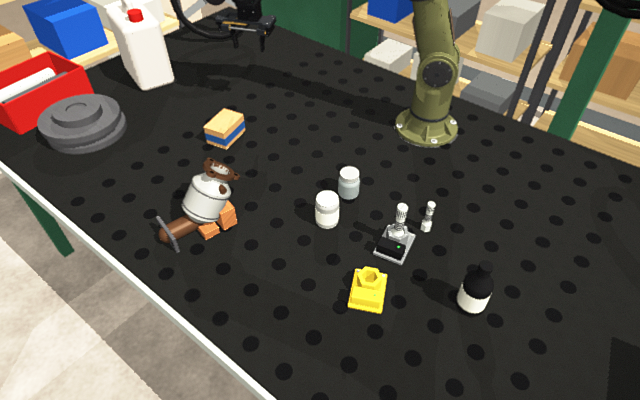

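View pics/top0.png

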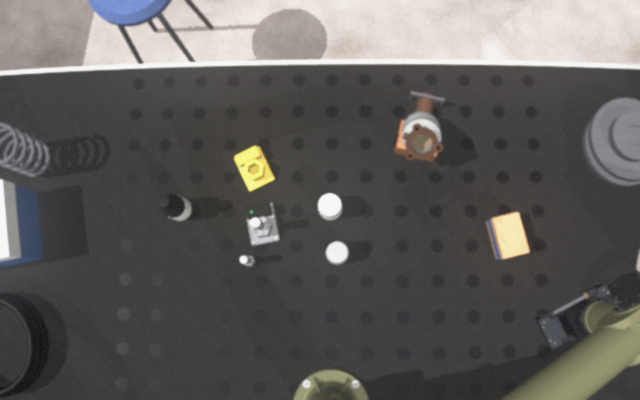

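```bash
python3 - <<'E'
from h import *
import pickle
d=pickle.load(open("v0.pkl","rb")); S=d["scene"][1];T=d["top"][1]
def c(I,x,y,w,h): return cv2.resize(I[y:y+h,x:x+w],(400,300),interpolation=cv2.INTER_CUBIC)
im=np.vstack([np.hstack([c(S,360,190,96,72),c(S,180,150,96,72)]),np.hstack([c(T,220,190,80,60),c(T,380,110,80,60)])])
cv2.imwrite("pics/crop1.png",im[:,:,::-1])
P=d["top"][0]
print(onz(P,(257,223),149),onz(P,(422,142),170), proj(P,[[0,0,0]]))
for n,uv in dict(jar=(330,207),tin=(337,252),oil=(178,206),carton=(508,235)).items(): print(n,onz(P,uv,80)[0])
E
```

```text
[[517.80749026 199.21547409 149.        ]] [[ 738.92817579 -250.96877187  170.        ]] [[330.39728676 406.24649019]]
jar [572.26609562   2.02399203  80.        ]
tin [444.00814483 -18.23851011  80.        ]
oil [574.56283399 445.00865533  80.        ]
carton [ 491.7556396  -506.55426968   80.        ]
```

View pics/crop1.png

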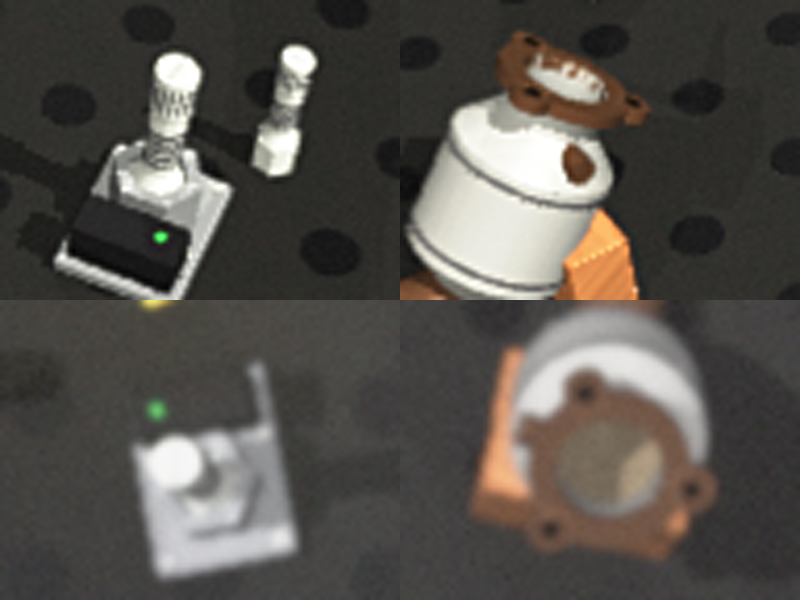

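```bash
python3 - <<'E'
from h import *
import pickle
d=pickle.load(open("v0.pkl","rb")); PS,S=d["scene"];PT,T=d["top"]
s=lambda x,y,ox,oy:(ox+x*96/400-.4,oy+y*72/300-.4)
t=lambda x,y:(220+x/5-.4,190+(y-300)/5-.4)
t2=lambda x,y:(380+(x-400)/5-.4,110+(y-300)/5-.4)
a=s(178,72,360,190);b=t(177,463)
X=tri((PS,a),(PT,b));print("cap",X,onz(PT,b,149),onz(PS,a,149))
# bore by ellipse given
a=s(167,80,180,150);b=t2(609,468)
X=tri((PS,a),(PT,b));print("mouth",X,onz(PT,b,170),onz(PS,a,170))
H=[]
for a,b in (((530,42),(550,528)),((535,100),(692,488)),((632,110),(585,390))):
    for b2 in ((550,528),(692,488),(585,390)):
        x=tri((PS,s(a[0]-400,a[1],180,150)),(PT,t2(*b2)));r=proj(PS,x)[0]-s(a[0]-400,a[1],180,150);print(a,b2,x.round(1),np.hypot(*r).round(1))
# can axis in top view: outlet flange centre; dock led edges
for p in((135,445),(160,575),(295,550)):print("dock",onz(PT,t(*p),12))
print("small",onz(PT,(245,260),105),onz(PS,(360+298*.24,190+60*.24),105))
print("outlet",onz(PT,(427,98),70))
E
```

```text
cap [520.48521992 206.07999717 143.18261955] [[519.98134687 204.76908086 149.        ]] [[525.39251566 208.69235824 149.        ]]
mouth [ 735.90894251 -249.2753658   167.47236877] [[ 735.52439418 -249.21797964  170.        ]] [[ 737.35796675 -246.42023213  170.        ]]
(530, 42) (550, 528) [ 722.7 -239.8  189.2] 13.7
(530, 42) (692, 488) [ 725.4 -295.4  167.6] 0.2
(530, 42) (585, 390) [ 764.4 -231.1  228.5] 1.6
(535, 100) (550, 528) [ 731.3 -243.4  142.9] 11.8
(535, 100) (692, 488) [ 734.5 -300.6  119.9] 1.8
(535, 100) (585, 390) [ 774.  -233.9  186.2] 0.5
(632, 110) (550, 528) [ 709.7 -220.5  138.4] 0.0
(632, 110) (692, 488) [ 713.  -272.9  122.9] 13.4
(632, 110) (585, 390) [ 753.7 -209.2  187.5] 12.0
dock [[546.72517704 254.01046287  12.        ]]
dock [[468.65527344 236.7759916   12.        ]]
dock [[484.01281609 156.06169288  12.        ]]
small [[418.92987252 237.84228639 105.        ]] [[428.51681569 248.04952427 105.        ]]
outlet [[ 903.85410735 -287.16642141   70.        ]]
```

```bash
python3 -m crank '130 330 20 40 70;242 793 23 82 70;242 793 23 82 70;242 793 23 82 70;242 793 23 82 70;242 793 23 82 70;242 793 23 82 70;242 793 23 82 70;242 793 23 82 70;242 793 23 82 70;242 793 23 82 70;242 793 23 82 70;242 793 23 82 70;242 793 23 82 70;242 793 23 82 70;242 793 23 82 70;242 793 23 82 70;242 793 23 82 70;242 793 23 82 70;242 793 23 82 70'
python3 - <<'E'
from h import *
P,I=snap("wrist","w1"); o=get_obs(); print(o["clock"],o["position"],o["tcp_rot"],o["q"])
import pickle; pickle.dump((P,I),open("w1.pkl","wb"))
print(proj(P,[[521,206,149]]), proj(P,[o["position"]]))
E
```

```text
clock: 2.1
position: [521.1, 204.1, 239.8]
tcp_rot: [0.0, 0.593, 0.805, -0.001]
ft_force: [-0.4, -1.2, 0.4]
finger_gap: 69.8
grip_force: 0.0
2.15 [521.20664177 203.84698677 240.02281913] [ 4.28862747e-04  5.92917467e-01  8.05262836e-01 -6.77100542e-04] [ 0.3748313   0.21132828 -0.90631915  1.62033967  0.16992048  1.39317174
 -0.24955252]
[[313.81581216 195.53131657]] [[312.51391054 240.06605108]]
```

View pics/w1.png

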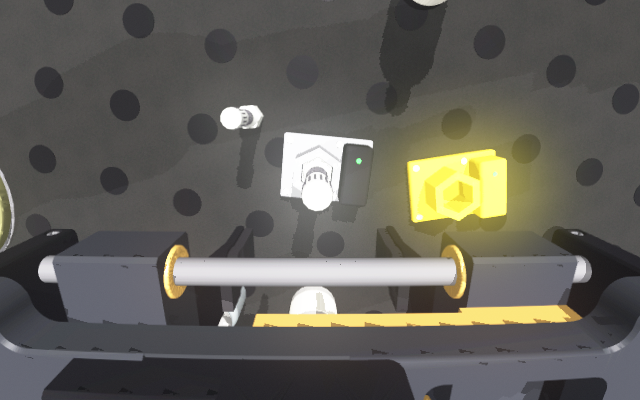

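```bash
python3 - <<'E'
from h import *
import pickle
P,I=pickle.load(open("w1.pkl","rb"))
c=cv2.resize(I[125:225,275:385],(770,700)[0:2] and (660,600),interpolation=cv2.INTER_CUBIC)
cv2.imwrite("pics/c2.png",c[:,:,::-1])
g=I.min(2); 
print(g[180:215,295:340:2])
E
```

```text
[[253 254 255 166 255 161 250 184 253 253 254 254 254 253 254 223 203 253
  199 253 254 253 177]
 [253 255 255 212 254 160 250 241 252 254 255 255 255 254 254 234 168 189
  228 253 254 253 147]
 [255 255 255 249 228 157 251 252 255 255 255 255 255 255 255 253 195 216
  245 254 253 253 127]
 [255 255 255 253 224 160 250 255 255 255 255 255 255 255 255 254 246 222
  247 254 254 253 129]
 [255 255 255 254 176 213 254 255 255 255 255 255 255 255 255 255 252 240
  231 253 255 254 109]
 [255 255 255 253 174 246 255 255 255 255 255 255 255 255 255 255 255 250
  199 254 255 254 104]
 [254 254 254 253 204 251 255 255 255 255 255 255 255 255 255 255 255 253
  185 253 255 254 104]
 [243 253 253 253 224 254 255 255 255 255 255 255 255 255 255 255 255 254
  206 253 255 255 105]
 [230 248 254 247 248 255 255 255 255 255 255 255 255 255 255 255 255 255
  240 253 255 254 101]
 [228 231 251 251 252 255 255 255 255 255 255 255 255 255 255 255 255 255
  241 253 255 248 101]
 [228 229 233 229 253 255 255 255 255 255 255 255 255 255 255 255 255 255
  248 253 254 232  99]
 [227 227 228 227 254 255 255 255
[... 1595 characters left out ...]
126 110 110 109 108]
 [108 107 107 109 110 111 119 250 255 255 255 255 255 255 255 201 114 128
  125 109 108 109 106]
 [107 107 109 109 109 110 110 138 233 255 255 255 255 255 206 118 110 127
  125 108 108 107 106]
 [119 107 107 109 108 108 109 110 123 173 250 240 216 194 120 111 110 125
  123 109 107 106 106]
 [122 106 108 109 110 108 110 111 110 115 139 125 117 116 111 124 110 124
  122 109 106 106 105]
 [120 122 108 109 109 108 109 112 109 111 111 111 111 111 124 125 122 124
  123 109 106 106 104]
 [122 122 105 108 108 109 107 110 109 111 111 110 110 110 125 124 124 122
  122 107 107 106 104]
 [120 122 107 108 108 107 108 108 109 109 111 121 108 122 124 123 125 123
  123 106 104 105 103]]
```

View pics/c2.png

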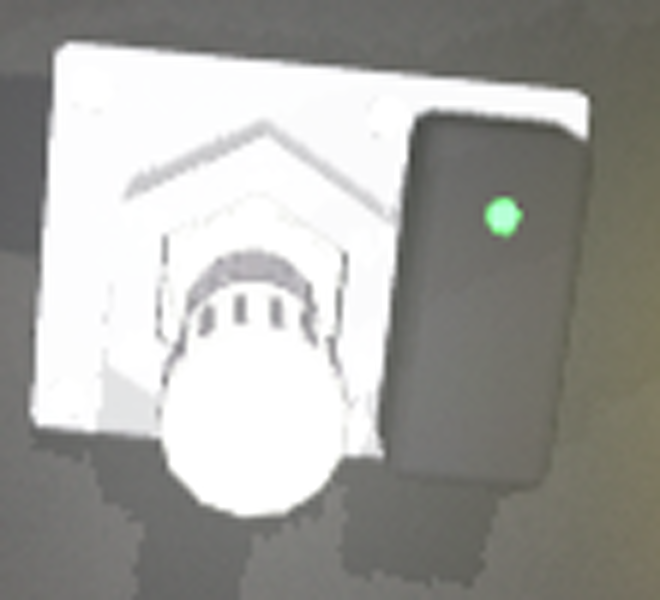

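```bash
python3 - <<'E'
from h import *
import pickle
P,I=pickle.load(open("w1.pkl","rb"))
print(onz(P,(316.8,195.6),149),onz(P,(316.8,195.6),143))
f=lambda x,y:(275+x/6-.4,125+y/6-.4)
for p in ((60,45),(35,425),(588,92)): print(onz(P,f(*p),12))
E
```

```text
[[523.49631995 206.71546935 149.        ]] [[524.02429347 205.15253304 143.        ]]
[[471.78879461 238.25314469  12.        ]]
[[489.21710401 156.78580315  12.        ]]
[[581.28710678 262.28314981  12.        ]]
```

```bash
python3 -m crank '2.5 0.5 -50 0 60;2.5 0.5 -104 0 60;2.5 0.5 -104 0 60;2.5 0.5 -104 0 60;2.5 0.5 -104 0 60;2.5 0.5 -104 0 60'; python3 - <<'E'
from h import *
o=get_obs();print(o["position"],o["q"])
E
```

```text
clock: 2.75
position: [525.3, 207.0, 139.1]
tcp_rot: [0.002, 0.592, 0.806, 0.002]
ft_force: [0.4, -0.8, -0.8]
finger_gap: 59.8
grip_force: 0.0
[525.30983313 207.03915626 139.12183998] [ 0.33707131  0.30070323 -0.88437499  1.74708946  0.24927492  1.2064719
 -0.31039638]
```

```bash
python3 -m crank '0 0 0 0 20;0 0 0 0 20;0 0 0 0 20;0 0 0 0 20;0 0 0 0 20;0 0 0 0 20'; python3 - <<'E'
from h import *
o=get_obs();print(o["position"],o["ft_force"],o["finger_gap"],o["grip_force"])
E
```

```text
clock: 3.35
position: [523.5, 206.5, 136.3]
tcp_rot: [-0.0, 0.592, 0.806, -0.0]
ft_force: [0.0, 0.1, 0.1]
finger_gap: 26.2
grip_force: 30.0
[523.49922175 206.47751334 136.27449358] [0.0355921  0.09152148 0.11989638] 26.233261395036966 30.001341775496257
```

```bash
python3 -m crank '0 0 0 -30 20;0 0 0 -30 20;0 0 0 -30 20;0 0 0 -30 20;0 0 0 -95 20;0 0 0 -95 20;0 0 0 -95 20;0 0 0 -95 20;0 0 0 -95 20;0 0 0 -95 20;0 0 0 -95 20;0 0 0 -95 20;0 0 0 -95 20;0 0 0 -95 20;0 0 0 -95 20;0 0 0 -95 20'; python3 - <<'E'
from h import *
o=get_obs();print(o["position"],o["tcp_rot"],o["wrist_torque"],o["finger_gap"],o["grip_force"],o["q"])
P,I=snap("wrist","w2")
E
```

```text
clock: 4.95
position: [523.6, 206.5, 136.3]
tcp_rot: [0.0, 0.994, 0.109, 0.0]
ft_force: [1.4, 1.0, 0.6]
finger_gap: 26.4
grip_force: 30.0
[523.63357391 206.46863816 136.31902697] [1.41064298e-05 9.94065794e-01 1.08780498e-01 3.11382654e-05] [-0.02594487 -0.09825074  0.41884016] 26.44879994629691 30.000008162751328 [ 0.13931232  0.24831096 -0.64097017  1.75632817  0.15907857  1.18913983
 -1.89927671]
```

```bash
python3 -m crank '0 0 10 0 20;0 0 20 0 20;0 0 30 0 20;0 0 30 0 20;-10 -2 31 0 20;-19 -4 31 0 20;-28 -6 30 0 20;-38 -8 29 0 20;-47 -10 27 0 20;-56 -12 24 0 20;-64 -14 20 0 20;-70 -15 17 0 20;-70 -15 17 0 20;-70 -15 17 0 20'; python3 - <<'E'
from h import *
o=get_obs();print(o["position"],o["ft_force"],o["wrist_torque"],o["finger_gap"],o["grip_force"])
d={n:snap(n,n+"3") for n in("scene","wrist")}
S=d["scene"][1];W=d["wrist"][1]
c=lambda I,x,y,w,h:cv2.resize(I[y:y+h,x:x+w],(400,400),interpolation=cv2.INTER_CUBIC)
cv2.imwrite("pics/c3.png",np.hstack([c(S,350,160,100,100),c(W,180,60,260,260)])[:,:,::-1])
E
```

```text
clock: 6.4
position: [453.7, 191.5, 153.3]
tcp_rot: [-0.0, 0.994, 0.108, 0.0]
ft_force: [0.6, -0.5, -0.6]
finger_gap: 26.0
grip_force: 30.0
[453.67928154 191.47395393 153.27722573] [ 0.5754739  -0.46750791 -0.5647305 ] [ 0.11713019 -0.30187534  0.01749237] 26.016429218491236 29.998519800428767
```

View pics/c3.png

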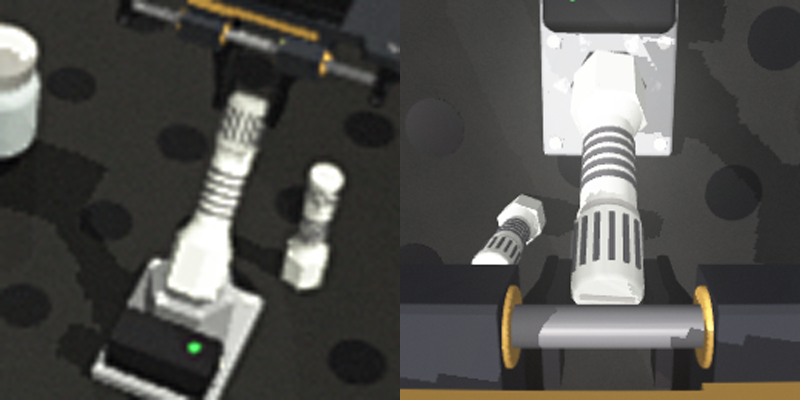

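```bash
python3 -m crank '0 0 40 0 20;0 0 80 0 20;0 0 110 0 20;0 0 110 0 20;0 0 110 0 20'; python3 - <<'E'
from h import *
import pickle
o=get_obs();print(o["position"],o["ft_force"],o["wrist_torque"],o["finger_gap"],o["grip_force"])
d={n:snap(n,n+"4") for n in("scene","wrist")}
pickle.dump((d,o),open("v4.pkl","wb"))
S=d["scene"][1];W=d["wrist"][1]
c=lambda I,x,y,w,h:cv2.resize(I[y:y+h,x:x+w],(400,400),interpolation=cv2.INTER_CUBIC)
cv2.imwrite("pics/c4.png",np.hstack([c(S,350,100,100,100),c(W,210,60,200,200)])[:,:,::-1])
E
```

```text
clock: 7.0
position: [453.4, 191.4, 263.0]
tcp_rot: [0.0, 0.994, 0.108, -0.0]
ft_force: [-1.5, -0.8, -1.9]
finger_gap: 26.3
grip_force: 30.0
[453.44865151 191.40176437 263.03538303] [-1.45004093 -0.79031333 -1.87237316] [-0.05852031  0.11908423  0.05311597] 26.255059026791784 29.981689834601184
```

View pics/c4.png

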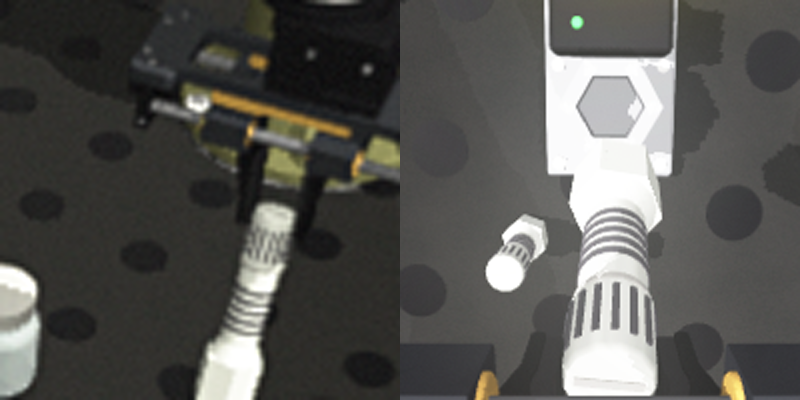

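```bash
cat > tilt.py <<'E'
from h import *
from scipy.optimize import least_squares
def axes(o):
    w,x,y,z=o["tcp_rot"]; az=2*np.arctan2(y,x); return np.array([np.cos(az),np.sin(az),0])
def pts(o,th,s0,zo,ux):
    G=np.array(o["position"])-[0,0,3]; a=-np.sin(th)*ux+np.cos(th)*np.array([0,0,1]); n=np.cos(th)*ux+np.sin(th)*np.array([0,0,1])
    return np.array([G+a*(z-s0)+n*f for z,f in zo]),a
def fit(o,P,rows,zo,ux):
    f=lambda p:(proj(P,pts(o,p[0],p[1],zo,ux)[0])[:,1]-rows)
    r=least_squares(f,[.5,121]); return np.degrees(r.x[0]),r.x[1],r.fun
E
python3 - <<'E'
from tilt import *
import pickle
d,o=pickle.load(open("v4.pkl","rb")); P=d["wrist"][0]
zo=[(0,17),(105,14)]
ux=axes(o);print(ux)
print(fit(o,P,np.array([134,197.5]),zo,ux))
print(fit(o,P,np.array([94,194.6]),zo,ux),"(pic 3, wrist rel; approx same pose in tool frame)")
P2,_=d["scene"]
for th in (15,25,35):
    x,a=pts(o,np.radians(th),121,[(0,0),(0,17),(105,0),(137,0)],ux); print(th,proj(P,x).round(0).tolist(),proj(P2,x).round(0).tolist())
for X in (np.diff(o["position"]),): pass
E
```

```text
[0.97658272 0.21514226 0.        ]
(np.float64(16.53532294392079), np.float64(129.96950664316367), array([-2.27373675e-13,  5.68434189e-13]))
(np.float64(34.94824851869481), np.float64(128.35445319654784), array([-8.52651283e-14, -5.68434189e-14])) (pic 3, wrist rel; approx same pose in tool frame)
15 [[314.0, 158.0], [314.0, 141.0], [314.0, 224.0], [314.0, 258.0]] [[407.0, 198.0], [405.0, 201.0], [416.0, 163.0], [419.0, 152.0]]
25 [[314.0, 137.0], [314.0, 120.0], [314.0, 221.0], [314.0, 262.0]] [[405.0, 201.0], [403.0, 203.0], [416.0, 163.0], [419.0, 151.0]]
35 [[314.0, 116.0], [314.0, 99.0], [314.0, 218.0], [314.0, 264.0]] [[403.0, 202.0], [402.0, 203.0], [415.0, 163.0], [419.0, 151.0]]
```

```bash
python3 -m crank '0 0 0 0 20;0 0 0 0 20;0 0 0 0 20;0 0 0 0 20;0 0 0 0 20;0 0 0 0 20'; python3 - <<'E'
from h import *
import pickle
W0=pickle.load(open("v4.pkl","rb"))[0]["wrist"][1]
P,W=snap("wrist","w5")
for I in (W0,W):
    g=I[:,312].min(1).astype(int); print(g[100:216].tolist())
E
```

```text
clock: 7.7
position: [453.6, 191.4, 263.3]
tcp_rot: [0.0, 0.994, 0.108, 0.0]
ft_force: [0.4, -0.7, -2.1]
finger_gap: 26.0
grip_force: 30.0
[192, 192, 192, 192, 192, 192, 193, 191, 191, 191, 192, 192, 191, 192, 192, 194, 193, 194, 194, 193, 192, 193, 192, 194, 194, 193, 192, 162, 180, 240, 246, 245, 245, 245, 245, 241, 244, 245, 245, 244, 245, 245, 245, 245, 247, 255, 255, 255, 255, 255, 255, 255, 255, 255, 255, 255, 255, 255, 255, 255, 253, 253, 253, 253, 197, 152, 162, 245, 227, 163, 148, 226, 250, 183, 148, 158, 235, 242, 172, 147, 160, 239, 250, 177, 144, 148, 231, 252, 253, 253, 249, 253, 253, 238, 233, 247, 212, 200, 215, 228, 231, 231, 231, 231, 232, 232, 232, 232, 232, 231, 232, 231, 232, 231, 232, 231]
[166, 192, 192, 192, 192, 193, 193, 193, 193, 192, 192, 193, 193, 192, 193, 193, 193, 194, 194, 194, 193, 193, 193, 194, 194, 194, 194, 193, 226, 243, 245, 245, 245, 246, 246, 246, 246, 246, 246, 246, 246, 237, 244, 246, 255, 255, 255, 255, 255, 255, 255, 255, 255, 255, 255, 255, 255, 255, 255, 253, 253, 253, 253, 234, 168, 152, 229, 244, 176, 151, 163, 251, 233, 165, 149, 205, 252, 214, 156, 148, 207, 252, 235, 163, 149, 161, 252, 253, 253, 253, 253, 253, 239, 233, 234, 240, 209, 206, 216, 231, 232, 232, 231, 232, 232, 232, 232, 232, 232, 231, 232, 231, 233, 232, 233, 232]
```

```bash
python3 -m crank '0 0 0 5 20;0 0 0 13 20;0 0 0 21 20;0 0 0 29 20;0 0 0 38 20;0 0 0 47 20;0 0 0 55 20;0 0 0 63 20;0 0 0 72 20;0 0 0 80 20;0 0 0 89 20;0 0 0 97 20;0 0 0 106 20;0 0 0 114 20;0 0 0 123 20;0 0 0 131 20;0 0 0 140 20;0 0 0 148 20;0 0 0 156 20;0 0 0 164 20' && python3 -m crank '0 0 0 8 20;0 0 0 13 20;0 0 0 16 20;15 3 -5 16 20;30 6 -20 16 20;45 10 -40 16 20;52 11 -60 16 20;52 11 -80 16 20;52 11 -95 16 20;52 11 -100 16 20;52 11 -100 16 20'
python3 - <<'E'
from h import *
o=get_obs();print(o["position"],o["tcp_rot"],o["q"])
P,W=snap("wrist","w6"); P2,S=snap("scene","s6")
import pickle; pickle.dump((P,W,o),open("v6.pkl","wb"))
c=lambda I,x,y,w,h:cv2.resize(I[y:y+h,x:x+w],(400,400),interpolation=cv2.INTER_CUBIC)
cv2.imwrite("pics/c6.png",np.hstack([c(S,350,150,100,100),c(W,210,60,200,200)])[:,:,::-1])
E
```

```text
clock: 9.75
position: [453.7, 191.5, 263.4]
tcp_rot: [0.0, 0.028, 1.0, 0.0]
ft_force: [-0.9, 0.2, -2.9]
finger_gap: 26.4
grip_force: 30.0
clock: 10.85
position: [505.2, 202.3, 162.9]
tcp_rot: [-0.0, -0.108, 0.994, -0.0]
ft_force: [-0.8, 0.3, -1.5]
finger_gap: 26.5
grip_force: 30.0
[505.21275242 202.31974995 162.89565837] [-4.45387775e-04 -1.08323538e-01  9.94115592e-01 -5.04291268e-05] [ 0.14207016  0.17934536 -0.6299781   1.76873698  0.11148374  1.23023466
  1.27017284]
```

View pics/c6.png

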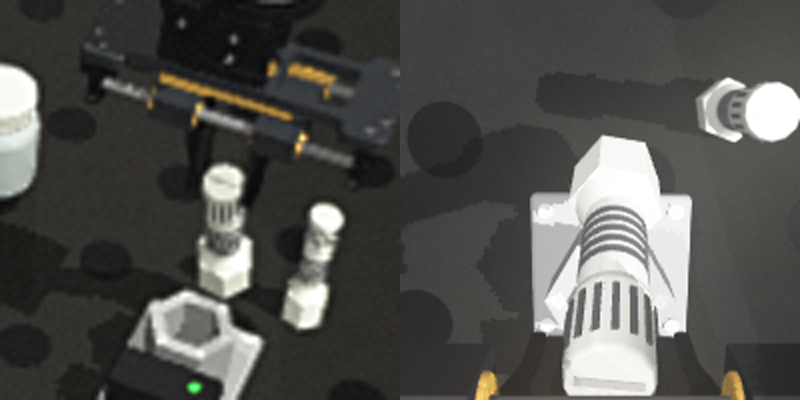

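```bash
python3 -m crank '6 1 0 0 20;13 3 -1 0 20;20 4 -3 0 20;27 6 -5 0 20;34 7 -8 0 20;40 9 -11 0 20;46 10 -14 0 20;46 10 -14 0 20;43 9 -14 0 20;39 8 -14 0 20;35 7 -14 0 20;33 7 -14 0 20;33 7 -14 0 20'
python3 - <<'E'
from tilt import *
o=get_obs();print(o["position"],o["ft_force"],o["wrist_torque"])
P,W=snap("wrist","w7")
import pickle; pickle.dump((P,W,o),open("v7.pkl","wb"))
for c in (300,306,312,318,324): print(c,W[60:215,c].min(1).tolist()) if c==312 else 0
ux=axes(o)
for t in (20,30,35,40): print(t,proj(P,pts(o,np.radians(t),129,[(0,17),(105,14)],ux)[0]).round(1).tolist())
E
```

```text
clock: 12.25
position: [538.3, 209.2, 149.5]
tcp_rot: [0.0, -0.108, 0.994, -0.0]
ft_force: [-0.4, -0.1, -1.9]
finger_gap: 26.1
grip_force: 30.0
[538.25486015 209.24328825 149.47633483] [-0.3942268  -0.06882266 -1.8936851 ] [ 0.0575982  -0.0190723   0.01151411]
312 [58, 59, 54, 48, 47, 45, 46, 49, 49, 48, 48, 48, 48, 51, 51, 53, 51, 50, 51, 53, 53, 53, 66, 66, 67, 67, 69, 66, 66, 68, 67, 70, 69, 71, 69, 69, 69, 70, 173, 245, 249, 249, 249, 249, 250, 249, 249, 250, 249, 250, 249, 250, 250, 249, 249, 250, 250, 250, 250, 250, 250, 251, 253, 250, 252, 253, 254, 254, 254, 254, 254, 254, 254, 254, 254, 254, 254, 253, 244, 239, 239, 239, 239, 239, 226, 148, 117, 116, 116, 232, 240, 158, 118, 118, 125, 204, 233, 192, 129, 117, 117, 149, 237, 242, 160, 119, 116, 116, 140, 221, 228, 156, 110, 105, 104, 101, 220, 228, 228, 229, 228, 229, 228, 228, 229, 229, 228, 229, 229, 203, 191, 188, 179, 203, 223, 225, 224, 224, 225, 225, 224, 224, 224, 224, 224, 224, 225, 223, 225, 224, 226, 226, 225, 225, 225]
20 [[315.0, 125.0], [315.1, 194.1]]
30 [[315.1, 102.8], [315.1, 191.4]]
35 [[315.1, 91.6], [315.1, 190.5]]
40 [[315.1, 80.4], [315.1, 190.0]]
```

```bash
python3 -m crank '0 0 1 0 20;0 0 3 0 20;0 0 6 0 20;0 0 10 0 20;0 0 15 0 20;0 0 21 0 20;0 0 28 0 20;0 0 35 0 20;0 0 42 0 20;0 0 49 0 20;0 0 56 0 20;0 0 62 0 20;0 0 67 0 20;0 0 71 0 20;0 0 74 0 20;0 0 76 0 20;0 0 77 0 20'
cat > look.py <<'E'
from tilt import *
import sys
o=get_obs(); P,W=snap("wrist",sys.argv[1]); print(o["clock"],o["position"],o["q"][6],o["q"][5])
g=W[:,312].min(1).astype(int); print("edge down",[60+i for i in np.where(np.diff(g[60:215])>70)[0]],"up",[60+i for i in np.where(np.diff(g[60:215])<-25)[0]])
E
python3 look.py w8
```

```text
clock: 14.0
position: [538.6, 209.4, 226.4]
tcp_rot: [0.0, -0.108, 0.994, 0.0]
ft_force: [-0.4, 0.6, -1.7]
finger_gap: 26.4
grip_force: 30.0
14.0 [538.59531434 209.43577761 226.36551482] 1.273457484268158 1.3645412248305027
edge down [np.int64(106), np.int64(152), np.int64(158), np.int64(171)] up [np.int64(149), np.int64(150), np.int64(155), np.int64(161), np.int64(167), np.int64(173), np.int64(174)]
```

```bash
python3 -m crank '0 0 -5 0 20;0 0 -17 0 20;0 0 -32 0 20;0 0 -48 0 20;0 0 -62 0 20;0 0 -72 0 20;3 1 -77 0 20;8 2 -78 0 20;13 3 -79 0 20;18 4 -82 0 20;23 5 -86 0 20;28 6 -89 0 20;31 7 -91 0 20;31 7 -91 0 20;29 6 -91 0 20;25 5 -91 0 20;20 4 -91 0 20;17 4 -91 0 20;17 4 -91 0 20'; python3 look.py w9
```

```text
clock: 15.95
position: [554.9, 213.3, 135.3]
tcp_rot: [-0.0, -0.108, 0.994, -0.0]
ft_force: [-0.7, -1.6, -1.6]
finger_gap: 26.4
grip_force: 30.0
15.95 [554.9468798  213.29733499 135.32298906] 1.2318813939038067 1.2061828241771442
edge down [np.int64(70), np.int64(134), np.int64(142), np.int64(150), np.int64(159), np.int64(168)] up [np.int64(129), np.int64(130), np.int64(137), np.int64(138), np.int64(145), np.int64(146), np.int64(153), np.int64(154), np.int64(162), np.int64(163), np.int64(184), np.int64(188)]
```

```bash
python3 -m crank '0 0 1 0 20;0 0 3 0 20;0 0 6 0 20;0 0 10 0 20;0 0 15 0 20;0 0 21 0 20;0 0 28 0 20;0 0 36 -1 20;0 0 45 -3 20;0 -1 55 -6 20;0 -3 65 -10 20;0 -6 75 -15 20;0 -10 85 -21 20;0 -15 95 -28 20;0 -21 105 -35 20;0 -28 115 -42 20;0 -35 124 -49 20;0 -41 132 -55 20;0 -45 138 -60 20;0 -47 142 -63 20'; python3 look.py w10
```

```text
clock: 18.0
position: [555.8, 166.0, 278.6]
tcp_rot: [0.001, 0.429, 0.903, 0.0]
ft_force: [0.6, 0.4, -2.1]
finger_gap: 26.2
grip_force: 30.0
18.0 [555.83429749 165.9866773  278.55177787] 0.28468224251800145 1.459203401276267
edge down [np.int64(84), np.int64(141), np.int64(148), np.int64(163), np.int64(171)] up [np.int64(137), np.int64(138), np.int64(144), np.int64(151), np.int64(158), np.int64(159), np.int64(166), np.int64(167)]
```

```bash
python3 -m crank '0 -2 2 -2 20;0 -6 4 -6 20;0 -12 7 -12 20;0 -20 10 -19 20;0 -30 13 -27 20;0 -42 16 -35 20;0 -55 19 -43 20;0 -69 22 -51 20;0 -84 25 -59 20;0 -99 28 -67 20;0 -115 31 -75 20;0 -131 34 -83 20;0 -147 37 -91 20;2 -163 40 -99 20;4 -179 43 -107 20;7 -195 43 -115 20;10 -210 43 -123 20;13 -222 43 -131 20;15 -230 43 -138 20;16 -234 43 -143 20'; python3 look.py w11; python3 - <<'E'
from tilt import *
W=cv2.imread("pics/w11.png"); S=camera("scene"); cv2.imwrite("pics/c11.png",np.hstack([W[40:290,190:440][:, :],S[60:310,150:400,::-1]]))
E
```

```text
clock: 20.05
position: [571.5, -68.5, 320.4]
tcp_rot: [0.0, 0.993, -0.121, -0.0]
ft_force: [0.3, -0.6, -2.2]
finger_gap: 26.3
grip_force: 30.0
20.05 [571.49128155 -68.52148179 320.37336001] -1.7559305651163675 1.5357561141660034
edge down [np.int64(84), np.int64(141), np.int64(148), np.int64(163), np.int64(171)] up [np.int64(137), np.int64(144), np.int64(151), np.int64(158), np.int64(159), np.int64(166), np.int64(167)]
```

View pics/c11.png

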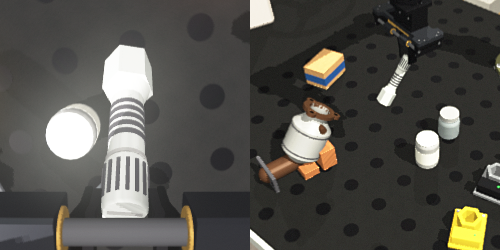

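```bash
python3 -m crank '1 -2 0 -1 20;2 -6 1 -2 20;4 -12 2 -4 20;7 -20 3 -4 20;11 -30 3 -4 20;16 -42 3 -4 20;21 -55 3 -4 20;26 -69 3 -4 20;31 -82 3 -4 20;36 -95 3 -4 20;41 -108 3 -4 20;45 -119 3 -4 20;49 -129 3 -4 20;52 -137 3 -4 20;54 -142 3 -4 20;55 -145 3 -4 20;56 -147 3 -4 20;56 -147 3 -4 20;56 -147 3 -4 20'; python3 look.py w12; python3 - <<'E'
from tilt import *
import pickle
W=cv2.imread("pics/w12.png"); P=camera_params("wrist"); o=get_obs()
PS,S=snap("scene","s12");PT,T=snap("top","t12"); pickle.dump((P,o,PS,PT),open("v12.pkl","wb"))
r=lambda I,x,y,w,h:cv2.resize(I[y:y+h,x:x+w],(400,400),interpolation=cv2.INTER_CUBIC)
cv2.imwrite("pics/c12.png",np.hstack([r(W,210,0,200,200),r(S[:,:,::-1],170,100,100,100)]))
E
```

```text
clock: 22.05
position: [627.6, -214.0, 323.4]
tcp_rot: [-0.0, 0.988, -0.152, -0.0]
ft_force: [-0.3, 0.1, -2.2]
finger_gap: 26.2
grip_force: 30.0
22.05 [ 627.60825512 -214.01344266  323.39996148] -1.6003178451323266 1.5806892124305307
edge down [np.int64(141), np.int64(148), np.int64(163), np.int64(171)] up [np.int64(68), np.int64(73), np.int64(77), np.int64(137), np.int64(138), np.int64(144), np.int64(151), np.int64(152), np.int64(158), np.int64(159), np.int64(166), np.int64(167)]
```

View pics/c12.png

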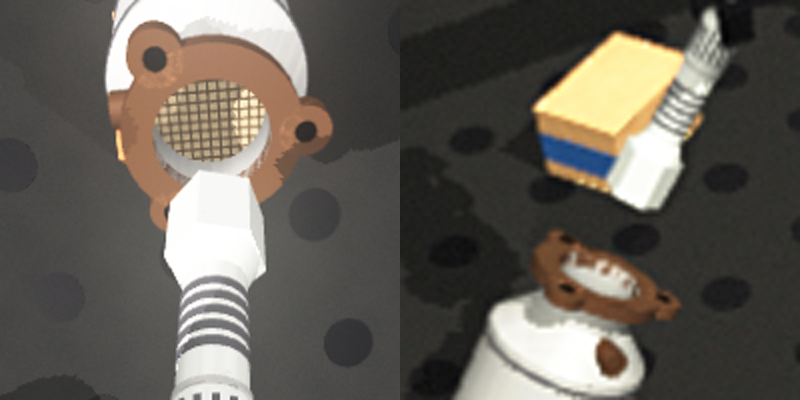

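```bash
python3 - <<'E'
from tilt import *
import pickle
P,o,PS,PT=pickle.load(open("v12.pkl","rb"))
obs=lambda x,y:(210+x/2-.3,y/2-.3)
t=np.linspace(0,2*np.pi,72)
for M,az in(([736,-249.5,169],162),):
    M=np.array(M); p=np.radians(az); n=np.array([.5736*np.cos(p),.5736*np.sin(p),.8192]); y=np.array([-np.sin(p),np.cos(p),0]); x=np.cross(y,n)
    C=proj(P,M+29*(np.cos(t)[:,None]*x+np.sin(t)[:,None]*y)); print("bore l,r,top",C[:,0].min(),C[:,0].max(),C[:,1].min(),"obs",obs(153,78),obs(270,78))
print(proj(P,[[774,-233.9,186.2],[725.4,-295.4,167.6]]),"obs",obs(154,58),obs(305,131))
# independent: wrist ray x top ray of the bolt holes
t2=lambda x,y:(380+(x-400)/5-.4,110+(y-300)/5-.4)
B=tri((P,obs(154,58)),(PT,t2(585,390)),(PS,(180+135*.24-.4,150+100*.24-.4)));A=tri((P,obs(305,131)),(PT,t2(692,488)),(PS,(180+130*.24-.4,150+42*.24-.4)));print(B,A)
ux=axes(o); X,a=pts(o,np.radians(38.4),129,[(0,0),(0,17)],ux); print("lens",X[0],proj(P,X),"obs edge",obs(217,171))
L=X[0]-M; print("in inlet",L@x,L@y,L@n,"ang",np.degrees(np.arccos(a@n)))
print("scene lens",proj(PS,X[0]),"top",proj(PT,X[0]))
E
```

```text
bore l,r,top 286.46093815766375 345.60783768031007 40.36578656602006 obs (286.2, 38.7) (344.7, 38.7)
[[287.12159872  31.06596126]
 [363.6819887   66.53842761]] obs (286.7, 28.7) (362.2, 65.2)
[ 774.68119033 -233.83865769  186.64306595] [ 726.05342479 -294.77069474  168.16755209]
lens [ 704.01912862 -238.15031197  219.32987916] [[314.84706334 104.61602266]
 [314.87815765  87.2250017 ]] obs edge (318.2, 85.2)
in inlet -1.0796096373156274 -0.9115620030497578 60.68839099738983 ang 3.3608204645838398
scene lens [[228.21945093 149.99347894]] top [[420.50680777 149.71274725]]
```

```bash
python3 -m crank '0 0 0 0 20;0 0 0 0 20;0 0 0 0 20' && python3 -c "
from rig import *
o=get_obs();print(abs(o['joint_vel']).max(),o['grip_force']);print(job_done())"
```

```text
clock: 22.5
position: [627.6, -214.5, 323.3]
tcp_rot: [0.0, 0.988, -0.153, -0.0]
ft_force: [-0.2, -0.8, -1.7]
finger_gap: 26.0
grip_force: 30.0
0.0026718834636971674 29.980973392375745
the job is handed in; nothing more can be done
None
```

I screwed the cap against its stop (judged from wrist torque, not seen directly), drew the torch out of the dock, and handed the job in at 22.5 s with the torch held still; by my camera measurements the lens is about 61 mm off the mouth, within about 2 mm of its axis, with the beam about 3° off. The verdict was not reported back.

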